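# Walk the ticket rail onto its marks

## Robot

A 6-joint arm with a two-finger parallel gripper is mounted at the origin on a cart in front of the work surface, level with it; the furniture and walls round the work are solid. World frame = base frame: x ahead of the robot, y to its left, z up, the work surface at z = 0. Lengths are in m, angles in rad, forces in N, time in s.
With the tool pointing down it reaches from about 0.35 to 0.975 m from the base axis. Payload 4.9 kg.
Tool frame: the origin (TCP) lies between the finger pads; the fingertips stand 17 mm ahead of it and the grasp point (between the pads) lies 2 mm behind it (manip.nose_length is the distance from the TCP to the fingertips, in m); z points along the fingers, y is the line along which they close (so a half turn about z gives the same grasp; the last joint's range is limited). The gripper opens to 85 mm and grips with 20 to 120 N. Pads are 22 mm wide; open, the fingers measure 114 mm over their backs; the gripper's body (76 mm by 85 mm) begins 54 mm behind the grasp point. The pads swing forward as they close: fully open they stand 13 mm farther back than shut.
Start: joints at [1.071, 0.053, 1.613, -0, 1.476, -0.119], TCP at [0.232, 0.58, 0.248] pointing down, gripper open.
Joint ranges: [-3.01, 3.01], [-1.01, 2.22], [0.06, 2.58], [-1.02, 4.17], [0.09, 2.62], [-3.14, 3.14]. Speed limits (rad/s): [2.57, 2.57, 3.14, 3.14, 3.14, 3.14].

## Interface

Orientations are given as a unit quaternion [w, x, y, z].
In Python, from plant import manip gives the robot as it stands. The module is installed in compiled form; this text tells all that it offers.
- The arm moves only by the tool apply_moves, never from a script. Its argument "moves" is a list of rows, each a list of 3 entries, a list of its own where there are three numbers: the turn, a rotation vector about the tool's x, y, z in rad, then the shift along the tool's x, y, z in cm, then the closure, from -1 (fully open) to 1 (shut), so that 0 is half open. A call has 1 to 20 rows; each row is the pose to reach, as a shift and turn from the pose commanded when the call began, along the tool's axes at that moment; what a row does not reach only later rows make up. A row lasts 1/10 s, in which the tool goes at most 50 mm and 8.59 degrees, less where a joint would pass 70% of its speed; a pose out of reach is approached as far as the arm can. A call with a gripper value outside its range is refused whole. The fingers move at their own pace and stop on an object; the grip force is fixed at half the most. Time passes only in rows, so rows that repeat a pose let the fingers close. It gives the time, the measured TCP pose, the force, the opening and the grip force at its end, in the units of the state.
- manip.state(): the state, without advancing time (a new reading comes with each control period).
- manip.grab_frame(name): name is "scene" or "top"; returns a dict with "image" (420x560x3 uint8, red, green, blue), "K" (3x3 intrinsics, pixels), "k1" (the pictures are not rectified: a ray, as slopes to the right and down, at radius r is drawn at 1 + k1 r^2 times it, then the intrinsics apply), "rvec" (rotation vector, rad) and "tvec" (3), from world to camera coordinates, as OpenCV has them. Camera axes: x right, y down, z forward; pixel columns grow to the right and rows downward; lengths in m; the calibration is good to about 2 mm. A picture is of the moment at which its call begins. There is no depth.
- manip.job_done(): hands the job in; it is judged then, once.
Trained networks look in a picture, given as the dict that the camera call returned (one of the last four; its "shot" number tells which), for a name from the list of things; names that differ only in an ending like _2 or _b are one class to them, and where a whole thing is asked for, a point or a joint stands for the part that bears it (a point fixed in the world has none). Each returns a list of dicts, best first, with "score" (0 to 1); they miss things now and then, are a little off and sometimes report something else, mostly with a low value. They report only what shows in the picture. A call takes as long as a camera call.
- manip.look_for(picture, label): "location" ([x, y, z] in m, in the coordinates of the camera as it stood for that picture, good to about 4 mm: the middle of the surface that is visible of it).
- manip.silhouettes(picture, label): "pixels" (420x560 bool, what is visible of it).
- manip.spot_point(picture, label): "location" ([x, y, z] in m, in the coordinates of the camera as it stood for that picture, good to about 4 mm: a listed point, or the origin of a listed thing).
The state is a dict: "time": time; "joint_pos": joint angles; "joint_vel": joint speeds; "joint_efforts": joint torques, N m; "tool_pos": TCP position; "tool_rot": TCP orientation; "contact_force": force on the tool from outside, world axes, zero at the start; "ft_torque": the same for the moment, N m; "gripper_width": opening from 0.0 (shut) to 1.0 (fully open); "grasp_force": force on a finger pad.
Only numpy, scipy, OpenCV 4.12 (cv2) and the standard library are available. Lean on these libraries where they do the work, as an engineer would, in place of code of your own. Each camera call takes 0.05 s, during which the arm holds its last target. There are 200 camera calls.

## Task

Walk the metal ticket rail to its two round stickers on the counter, one end at a time, without carrying it. First swing its red end round until it stands centred on the red sticker while the blue end stays where it is; then swing the blue end round onto the middle of the blue sticker while the red end stays on its sticker. Let go and leave the rail standing there on both feet, and leave the wooden rail alone.

Things in the scene. Friction and masses are not known exactly. Their poses are not given: they have to be found in the camera images.
- rail_red (a point): Red end of the aluminium rail: bar 190 mm long, 20 wide, from 12 to 36 mm above the counter, about 0.3 kg, with a red and a blue end cap (30 mm long) and a rubber foot 20 mm across under each; feet 160 mm apart. The point lies over the foot, 15 mm in from the bar's end, half-way up, 24 mm above the counter; grip here, 20 mm across. x points along the rail from blue to red end
- rail_blue (a point): Blue end of the same aluminium rail. The point lies over the foot, 15 mm in from the bar's end, half-way up, 24 mm above the counter; grip here, 20 mm across. x points along the rail from blue to red end
- red_dot_c (a point): Centre of the round red sticker, flat on the counter, 40 mm across: where the red end's foot must stand. It lies 160 mm from the start place of the blue foot, so that a swing about the blue foot brings the red foot onto it. Its axes mean nothing
- blue_dot_c (a point): Centre of the round blue sticker, flat on the counter, 40 mm across: where the blue end's foot must stand. It lies 160 mm from the red sticker. Its axes mean nothing
- wood_rail_c (a point): Middle of the bystander: a wooden rail of the same shape (190 x 20 x 36 mm) with one black and one white end cap; not to be moved. The point is 24 mm above the counter, x runs along the rail

How it is judged:
By the outcome, as a careful person would: the job done as asked, in the order asked, and still so for the second after the job is handed in, with the robot touching nothing.
It also fails if it takes over 50 s, if anything falls off the work surface, if the arm or the gripper's body presses on something with over 40 N, if the wrist force passes 120 N, or if a joint passes its speed limit or range.

## Working session

There is one attempt and no reset: what is moved stays moved. The work goes in short steps, Python scripts to look and compute and a tool call to move; the robot and the scene stay as the last step left them, time stands still between calls to the robot, and variables do not carry over. Pictures are saved under pics/ and viewed, at most 10 in all, crops included, and the job is handed in when it is done.

Besides the shell and the picture viewer there is one more tool, called after "Request:" as a command line: name --argument value ..., lists and objects as JSON in quotes. apply_moves: Moves the arm, as the interface text tells. Its arguments: {"type":"object","properties":{"moves":{"type":"array"}},"required":["moves"]}

```bash
mkdir -p pics
cat > h.py <<'E'
import numpy as np, cv2
from scipy.spatial.transform import Rotation as R
from plant import manip
def cam2w(f,p):
    return R.from_rotvec(np.ravel(f["rvec"])).inv().apply(np.asarray(p)-np.ravel(f["tvec"]))
def save(f,n,crop=None,s=1):
    im=f["image"][:,:,::-1]
    if crop: im=im[crop[1]:crop[3],crop[0]:crop[2]]
    cv2.imwrite("pics/"+n,cv2.resize(im,None,fx=s,fy=s,interpolation=cv2.INTER_CUBIC))
def pix2w(f,uv,z):
    K=f["K"];k1=float(f["k1"]);d=np.array([(uv[0]-K[0][2])/K[0][0],(uv[1]-K[1][2])/K[1][1]])
    u=d.copy()
    for _ in range(20): u=d/(1+k1*(u@u))
    r=R.from_rotvec(np.ravel(f["rvec"])).inv(); c=r.apply(-np.ravel(f["tvec"])); w=r.apply([u[0],u[1],1])
    return c+w*(z-c[2])/w[2]
def mask_w(f,label,z):
    s=manip.silhouettes(f,label)
    out=[]
    for d in s[:2]:
        v,u=np.nonzero(d["pixels"]); 
        if len(u): out.append((round(d["score"],2),len(u),pix2w(f,(u.mean(),v.mean()),z).round(4),(round(u.mean(),1),round(v.mean(),1))))
    return out
E
cat > m.py <<'E'
from h import *
np.set_printoptions(suppress=True,precision=4)
for c in ["scene","top"]:
    f=manip.grab_frame(c); save(f,c+"0.png"); print(c, "cam at",cam2w(f,[0,0,0]))
    for l in ["rail_red","rail_blue","red_dot_c","blue_dot_c","wood_rail_c"]:
        print(l,[(round(d["score"],2),cam2w(f,d["location"]).round(4)) for d in manip.spot_point(f,l)[:2]])
    for l in ["red_dot_c","blue_dot_c"]: print(l,mask_w(f,l,0))
s=manip.state();print(s)
E
python3 m.py
```

```text
scene cam at [ 0.1927 -0.5675  0.7695]
rail_red [(0.83, array([ 0.4293, -0.0339,  0.0263]))]
rail_blue [(0.83, array([ 0.4237, -0.1965,  0.0222]))]
red_dot_c [(0.87, array([ 0.5273, -0.0672,  0.0036]))]
blue_dot_c [(0.77, array([ 0.4978, -0.2207,  0.0041]))]
wood_rail_c [(0.97, array([0.4659, 0.2727, 0.0244]))]
red_dot_c [(0.51, 354, array([ 0.5248, -0.0633,  0.    ]), (np.float64(323.9), np.float64(243.7)))]
blue_dot_c [(0.85, 410, array([ 0.4999, -0.2221,  0.    ]), (np.float64(359.2), np.float64(317.6)))]
top cam at [0.4271 0.0058 1.0789]
rail_red [(0.89, array([ 0.4307, -0.0337,  0.0235]))]
rail_blue [(0.91, array([ 0.4294, -0.1932,  0.0239])), (0.34, array([ 0.5226, -0.0666,  0.0007]))]
red_dot_c [(0.73, array([ 0.5236, -0.064 ,  0.0002])), (0.66, array([ 0.4258, -0.1909,  0.0233]))]
blue_dot_c [(0.5, array([ 0.5038, -0.2176, -0.0043]))]
wood_rail_c [(0.63, array([0.4666, 0.2726, 0.0289]))]
red_dot_c [(0.6, 297, array([ 0.5242, -0.0658,  0.    ]), (np.float64(331.2), np.float64(192.6)))]
blue_dot_c [(0.54, 280, array([ 0.5013, -0.2225,  0.    ]), (np.float64(406.1), np.float64(205.2)))]
{'time': 0.8, 'joint_pos': array([ 1.071 ,  0.0527,  1.6129, -0.    ,  1.476 , -0.119 ]), 'joint_vel': array([ 0.0001, -0.0001,  0.0021,  0.0003, -0.0003,  0.0017]), 'joint_efforts': array([  0.0011, -39.3632, -37.0448,  -0.0001,   0.0003,   0.    ]), 'tool_pos': array([0.2323, 0.5802, 0.2483]), 'tool_rot': array([0.    , 0.1893, 0.9819, 0.    ]), 'contact_force': array([ 0.2991, -0.0694, -0.0483]), 'ft_torque': array([-0.0021, -0.0246,  0.0352]), 'grasp_force': 0.0, 'gripper_width': 1.0016605532254637}
```

View pics/top0.png

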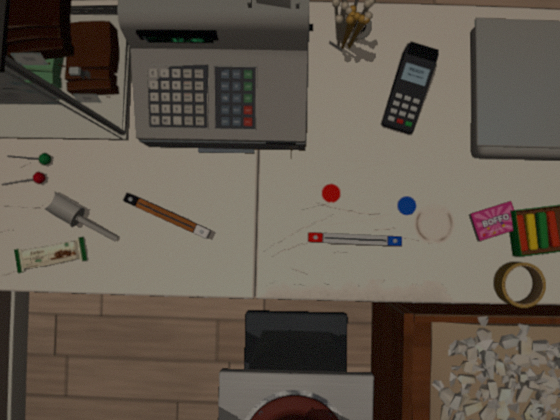

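View pics/scene0.png

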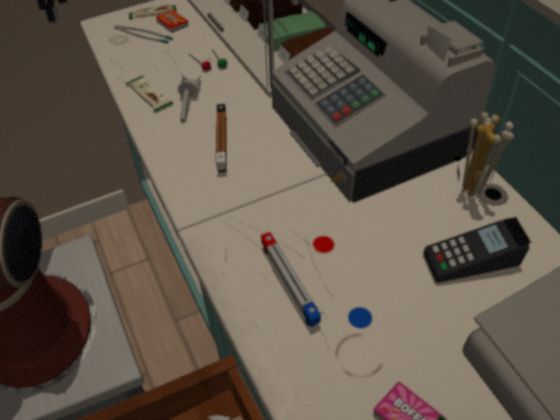

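The top view shows the metal rail from its red end (316,237) to its blue end (396,241). The red sticker is at (331,193) and the blue one at (407,205). The wooden rail is well away at (168,216), so the counter around the metal rail is free.

```bash
cat >> h.py <<'E'
def rail(f,z=0.036):
    d=manip.silhouettes(f,"rail_red")[0]
    v,u=np.nonzero(d["pixels"]); P=np.array([pix2w(f,p,z)[:2] for p in zip(u,v)])
    (cx,cy),(w,h),a=cv2.minAreaRect((P*1000).astype(np.float32)); 
    c=P.mean(0); e=np.linalg.svd(P-c,full_matrices=False)[2][0]
    t=(P-c)@e; L=np.percentile(t,[.5,99.5]); c=c+e*L.mean()
    return round(d["score"],2),c.round(4),np.degrees(np.arctan2(e[1],e[0])).round(2)%180,(L[1]-L[0]).round(4),(c+e*.08).round(4),(c-e*.08).round(4)
def plan(xy,z,yaw_deg):
    "turn (rad, tool axes) and shift (cm) from the present pose to TCP at xy,z pointing down, tool x at yaw"
    s=manip.state(); w,x,y,zz=s["tool_rot"]; r=R.from_quat([x,y,zz,w])
    a=np.radians(yaw_deg); X=[np.cos(a),np.sin(a),0]; Z=[0,0,-1]; Y=np.cross(Z,X)
    g=R.from_matrix(np.c_[X,Y,Z]); 
    return (r.inv()*g).as_rotvec().round(4),(r.inv().apply(np.r_[xy,z]-s["tool_pos"])*100).round(2)
E
python3 - <<'E'
from h import *
np.set_printoptions(suppress=True,precision=4)
for c in ["top","scene"]:
    f=manip.grab_frame(c); print(c,rail(f)); print(mask_w(f,"red_dot_c",0),mask_w(f,"blue_dot_c",0))
print(plan((.43,-.034),.12,89.5))
E
```

```text
top (0.92, array([ 0.4295, -0.1122]), np.float64(88.72), np.float64(0.187), array([ 0.4278, -0.1921]), array([ 0.4313, -0.0322]))
[(0.6, 272, array([ 0.5241, -0.0659,  0.    ]), (np.float64(331.2), np.float64(192.7)))] [(0.53, 291, array([ 0.5016, -0.2223,  0.    ]), (np.float64(406.0), np.float64(205.1)))]
scene (0.72, array([ 0.4253, -0.1175]), np.float64(88.45), np.float64(0.195), array([ 0.4231, -0.1975]), array([ 0.4274, -0.0376]))
[(0.74, 300, array([ 0.5233, -0.0638,  0.    ]), (np.float64(323.3), np.float64(244.2)))] [(0.68, 387, array([ 0.5007, -0.2223,  0.    ]), (np.float64(359.6), np.float64(317.5)))]
(array([-0.    ,  0.    ,  1.1987]), array([-41.18, -49.67,  12.83]))
```

Request:
apply_moves --moves '[[[0, 0, 1.213], [-41.24, -49.54, 14.8], -1], [[0, 0, 1.213], [-41.24, -49.54, 14.8], -1], [[0, 0, 1.213], [-41.24, -49.54, 14.8], -1], [[0, 0, 1.213], [-41.24, -49.54, 14.8], -1], [[0, 0, 1.213], [-41.24, -49.54, 14.8], -1], [[0, 0, 1.213], [-41.24, -49.54, 14.8], -1], [[0, 0, 1.213], [-41.24, -49.54, 14.8], -1], [[0, 0, 1.213], [-41.24, -49.54, 14.8], -1], [[0, 0, 1.213], [-41.24, -49.54, 14.8], -1], [[0, 0, 1.213], [-41.24, -49.54, 14.8], -1], [[0, 0, 1.213], [-41.24, -49.54, 14.8], -1], [[0, 0, 1.213], [-41.24, -49.54, 14.8], -1], [[0, 0, 1.213], [-41.24, -49.54, 14.8], -1], [[0, 0, 1.213], [-41.24, -49.54, 14.8], -1], [[0, 0, 1.213], [-41.24, -49.54, 14.8], -1], [[0, 0, 1.213], [-41.24, -49.54, 14.8], -1], [[0, 0, 1.213], [-41.24, -49.54, 14.8], -1], [[0, 0, 1.213], [-41.24, -49.54, 14.8], -1], [[0, 0, 1.213], [-41.24, -49.54, 14.8], -1], [[0, 0, 1.213], [-41.24, -49.54, 14.8], -1]]'

```text
time: 3.2
tool_pos: [0.431, -0.0323, 0.1005]
tool_rot: [0.0, 0.715, 0.699, 0.0]
contact_force: [-0.5, -0.1, -0.1]
gripper_width: 1.0
grasp_force: 0.0
```

Run:
```python
from h import *
np.set_printoptions(suppress=True,precision=4)
print(plan((.431,-.033),.022,88.7),manip.state()["tool_pos"],manip.state()["time"],manip.state()["joint_pos"])
f=manip.grab_frame("scene"); save(f,"hover.png",(180,150,440,370),3)
```

```text
(array([0.0005, 0.0001, 0.001 ]), array([-0.07, -0.01,  7.85])) [ 0.431  -0.0323  0.1005] 3.2 [-0.2474 -0.2921  2.1841  0.      1.2492 -0.2257]
```

View pics/hover.png

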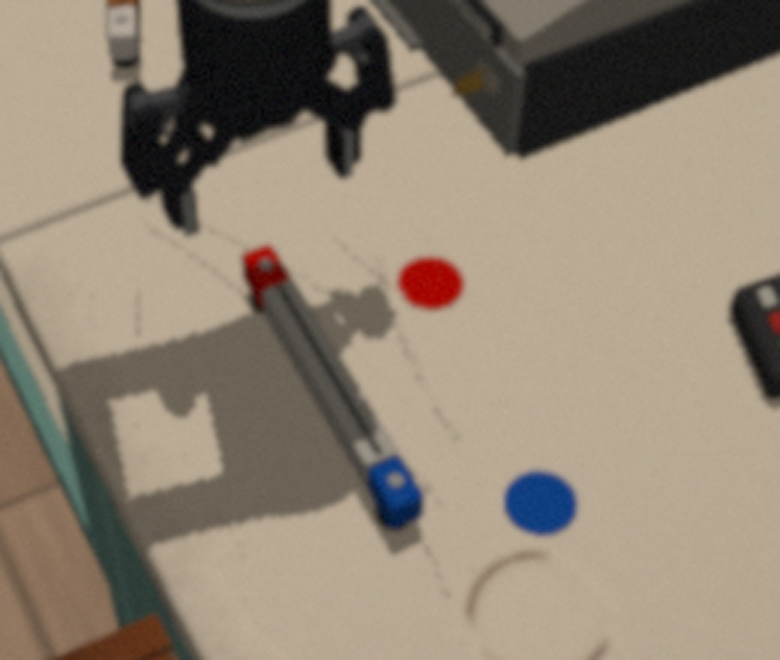

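The fingers straddle the rail over the red cap (crop pixel ~265,265), so I can descend and grip.

Request:
apply_moves --moves '[[[0, 0, 0], [0, 0, 3.5], -0.4], [[0, 0, 0], [0, 0, 6.5], -0.4], [[0, 0, 0], [0, 0, 7.8], -0.4], [[0, 0, 0], [0, 0, 7.8], -0.4], [[0, 0, 0], [0, 0, 7.8], 0.2], [[0, 0, 0], [0, 0, 7.8], 0.5], [[0, 0, 0], [0, 0, 7.8], 1], [[0, 0, 0], [0, 0, 7.8], 1], [[0, 0, 0], [0, 0, 7.8], 1], [[0, 0, 0], [0, 0, 7.8], 1], [[0, 0, 0], [0, 0, 7.8], 1]]'

```text
time: 4.35
tool_pos: [0.4324, -0.0333, 0.0241]
tool_rot: [0.001, 0.715, 0.699, 0.001]
contact_force: [-0.9, 0.4, 7.1]
gripper_width: 0.226
grasp_force: 59.5
```

Run:
```python
from h import *
np.set_printoptions(suppress=True,precision=4)
print(manip.state())
for c in ["top","scene"]:
    f=manip.grab_frame(c)
    print(c,[(l,[(round(d["score"],2),cam2w(f,d["location"]).round(4)) for d in manip.spot_point(f,l)[:1]]) for l in ["rail_red","rail_blue","red_dot_c","blue_dot_c"]])
    save(f,"grip_%s.png"%c,(180,150,440,370) if c=="scene" else (280,150,440,270),3)
```

```text
{'time': 4.35, 'joint_pos': array([-0.2488, -0.1544,  2.2177,  0.    ,  1.0754, -0.2258]), 'joint_vel': array([-0.0002, -0.001 , -0.0005,  0.0001, -0.0007, -0.0001]), 'joint_efforts': array([ -0.068 , -21.2621, -28.1509,  -0.0208,  -0.3948,  -0.0487]), 'tool_pos': array([ 0.4324, -0.0333,  0.0241]), 'tool_rot': array([0.0012, 0.7152, 0.6989, 0.0007]), 'contact_force': array([-0.8806,  0.436 ,  7.1402]), 'ft_torque': array([ 0.0926,  0.28  , -0.0789]), 'grasp_force': 59.48533432208933, 'gripper_width': 0.22630711526049435}
top [('rail_red', []), ('rail_blue', [(0.63, array([ 0.4256, -0.1922,  0.0217]))]), ('red_dot_c', [(0.83, array([ 0.5227, -0.0636,  0.    ]))]), ('blue_dot_c', [(0.62, array([ 0.5005, -0.2195, -0.0003]))])]
scene [('rail_red', [(0.61, array([ 0.429 , -0.0316,  0.0243]))]), ('rail_blue', [(0.59, array([ 0.4277, -0.1952,  0.0233]))]), ('red_dot_c', [(0.55, array([ 0.5236, -0.0652,  0.0032]))]), ('blue_dot_c', [(0.67, array([ 0.5009, -0.2207,  0.0035]))])]
```

View pics/grip_scene.png

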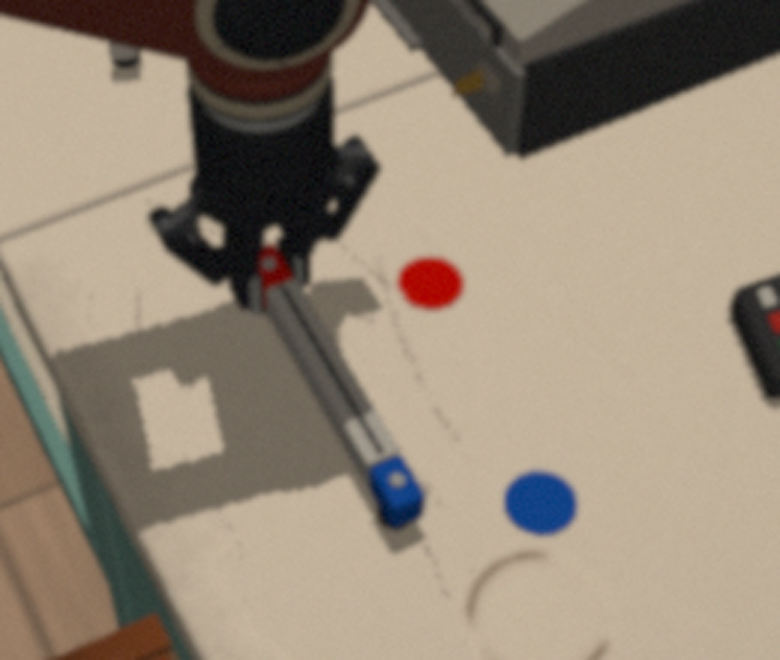

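```bash
cat >> h.py <<'E'
def arc(pivot,deg,n,lift):
    "rows for a swing of deg (counterclockwise seen from above) about pivot xy"
    s=manip.state(); w,x,y,z=s["tool_rot"]; r=R.from_quat([x,y,z,w])
    rel=s["tool_pos"]-np.r_[pivot,s["tool_pos"][2]]; rows=[]
    for i in range(1,n+1):
        u=i/n; u=u*u*(3-2*u); q=R.from_rotvec([0,0,np.radians(deg*u)])
        sh=r.inv().apply(q.apply(rel)-rel)*100; sh[2]=-lift
        rows.append([[0,0,round(-np.radians(deg*u),3)],[round(float(v),2) for v in sh],1])
    print("end",s["tool_pos"]-rel+R.from_rotvec([0,0,np.radians(deg)]).apply(rel)); return rows
E
python3 - <<'E'
from h import *
for r in arc((.4275,-.193),-35.5,16,.25): print(r)
E
```

```text
end [ 0.52425414 -0.06587098  0.0241043 ]
[[0, 0, np.float64(0.007)], [-0.0, 0.11, -0.25], 1]
[[0, 0, np.float64(0.027)], [-0.01, 0.43, -0.25], 1]
[[0, 0, np.float64(0.057)], [-0.03, 0.91, -0.25], 1]
[[0, 0, np.float64(0.097)], [-0.09, 1.54, -0.25], 1]
[[0, 0, np.float64(0.144)], [-0.18, 2.29, -0.25], 1]
[[0, 0, np.float64(0.196)], [-0.33, 3.11, -0.25], 1]
[[0, 0, np.float64(0.252)], [-0.54, 3.98, -0.25], 1]
[[0, 0, np.float64(0.31)], [-0.8, 4.86, -0.25], 1]
[[0, 0, np.float64(0.368)], [-1.11, 5.73, -0.25], 1]
[[0, 0, np.float64(0.424)], [-1.46, 6.55, -0.25], 1]
[[0, 0, np.float64(0.476)], [-1.83, 7.3, -0.25], 1]
[[0, 0, np.float64(0.523)], [-2.2, 7.96, -0.25], 1]
[[0, 0, np.float64(0.562)], [-2.53, 8.5, -0.25], 1]
[[0, 0, np.float64(0.593)], [-2.8, 8.91, -0.25], 1]
[[0, 0, np.float64(0.613)], [-2.98, 9.16, -0.25], 1]
[[0, 0, np.float64(0.62)], [-3.04, 9.25, -0.25], 1]
```

Request:
apply_moves --moves '[[[0, 0, 0], [0, 0, -0.15], 1], [[0, 0, 0], [0, 0, -0.25], 1], [[0, 0, 0.007], [0, 0.11, -0.25], 1], [[0, 0, 0.027], [-0.01, 0.43, -0.25], 1], [[0, 0, 0.057], [-0.03, 0.91, -0.25], 1], [[0, 0, 0.097], [-0.09, 1.54, -0.25], 1], [[0, 0, 0.144], [-0.18, 2.29, -0.25], 1], [[0, 0, 0.196], [-0.33, 3.11, -0.25], 1], [[0, 0, 0.252], [-0.54, 3.98, -0.25], 1], [[0, 0, 0.31], [-0.8, 4.86, -0.25], 1], [[0, 0, 0.368], [-1.11, 5.73, -0.25], 1], [[0, 0, 0.424], [-1.46, 6.55, -0.25], 1], [[0, 0, 0.476], [-1.83, 7.3, -0.25], 1], [[0, 0, 0.523], [-2.2, 7.96, -0.25], 1], [[0, 0, 0.562], [-2.53, 8.5, -0.25], 1], [[0, 0, 0.593], [-2.8, 8.91, -0.25], 1], [[0, 0, 0.613], [-2.98, 9.16, -0.25], 1], [[0, 0, 0.62], [-3.04, 9.25, -0.25], 1], [[0, 0, 0.62], [-3.04, 9.25, -0.25], 1], [[0, 0, 0.62], [-3.04, 9.25, -0.25], 1]]'

```text
time: 6.85
tool_pos: [0.5225, -0.0654, 0.0246]
tool_rot: [-0.0, 0.894, 0.448, -0.0]
contact_force: [-0.4, -0.6, -2.1]
gripper_width: 0.221
grasp_force: 58.6
```

Run:
```python
from h import *
np.set_printoptions(suppress=True,precision=4)
s=manip.state(); print(s["tool_pos"],s["tool_rot"],s["contact_force"],s["ft_torque"],s["gripper_width"])
for c in ["top","scene"]:
    f=manip.grab_frame(c)
    print(c,[(l,[(round(d["score"],2),cam2w(f,d["location"]).round(4)) for d in manip.spot_point(f,l)[:1]]) for l in ["rail_red","rail_blue"]])
    if c=="scene": save(f,"swing1.png",(180,150,440,370),3)
```

```text
[ 0.5225 -0.0654  0.0246] [-0.0002  0.8943  0.4475 -0.0002] [-0.4489 -0.6366 -2.0547] [ 0.1362 -0.1304  0.0368] 0.22132888833025674
top [('rail_red', []), ('rail_blue', [(0.66, array([ 0.4275, -0.1912,  0.022 ]))])]
scene [('rail_red', [(0.72, array([ 0.5193, -0.0627,  0.0265]))]), ('rail_blue', [(0.75, array([ 0.4254, -0.1949,  0.0222]))])]
```

View pics/swing1.png

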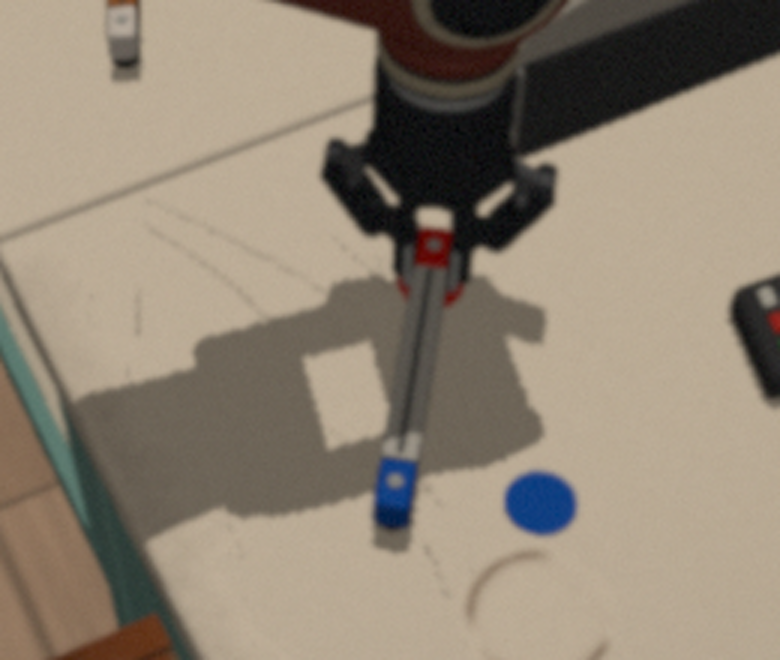

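Request:
apply_moves --moves '[[[0, 0, 0.008], [0, 0.12, 0], 1], [[0, 0, 0.008], [0, 0.12, 0.1], 1], [[0, 0, 0.008], [0, 0.12, 0.1], 0.4], [[0, 0, 0.008], [0, 0.12, 0.1], 0], [[0, 0, 0.008], [0, 0.12, 0.1], -0.4], [[0, 0, 0.008], [0, 0.12, 0.1], -0.4], [[0, 0, 0.008], [0, 0.12, 0.1], -0.4], [[0, 0, 0.008], [0, 0.12, -2], -0.4], [[0, 0, 0.008], [0, 0.12, -5], -0.4], [[0, 0, 0.008], [0, 0.12, -10], -0.4], [[0, 0, 0.008], [-4, 0.12, -12], -0.4], [[0, 0, 0.008], [-8, 0.12, -12], -0.4], [[0, 0, 0.008], [-12, 0.12, -12], -0.4], [[0, 0, 0.008], [-16, 0.12, -12], -0.4], [[0, 0, 0.008], [-16, 0.12, -12], -0.4], [[0, 0, 0.008], [-16, 0.12, -12], -0.4]]'

```text
time: 8.75
tool_pos: [0.4275, -0.1948, 0.1449]
tool_rot: [0.0, 0.897, 0.443, 0.0]
contact_force: [-0.2, -0.0, 0.0]
gripper_width: 0.697
grasp_force: 0.0
```

Run:
```python
from h import *
np.set_printoptions(suppress=True,precision=4)
s=manip.state(); print(s["tool_pos"],s["tool_rot"],s["contact_force"])
for c in ["top","scene"]:
    f=manip.grab_frame(c)
    print(c,[(l,[(round(d["score"],2),cam2w(f,d["location"]).round(4)) for d in manip.spot_point(f,l)[:1]]) for l in ["rail_red","rail_blue","red_dot_c"]])
    try: print(rail(f))
    except Exception as e: print(e)
    save(f,"s1_%s.png"%c,(180,150,440,370) if c=="scene" else (280,150,440,270),3)
```

```text
[ 0.4275 -0.1948  0.1449] [0.0001 0.8966 0.4429 0.0003] [-0.1861 -0.0002  0.0029]
top [('rail_red', [(0.57, array([ 0.5229, -0.0659,  0.0228]))]), ('rail_blue', [(0.93, array([ 0.4267, -0.1904,  0.0243]))]), ('red_dot_c', [(0.6, array([ 0.5223, -0.0652,  0.0016]))])]
(0.66, array([ 0.4797, -0.1234]), np.float64(52.03), np.float64(0.1712), array([ 0.4305, -0.1864]), array([ 0.529 , -0.0603]))
scene [('rail_red', []), ('rail_blue', [(0.65, array([ 0.4261, -0.1945,  0.0244]))]), ('red_dot_c', [])]
(0.63, array([ 0.4541, -0.1586]), np.float64(52.18000000000001), np.float64(0.138), array([ 0.405 , -0.2218]), array([ 0.5031, -0.0954]))
```

View pics/s1_scene.png

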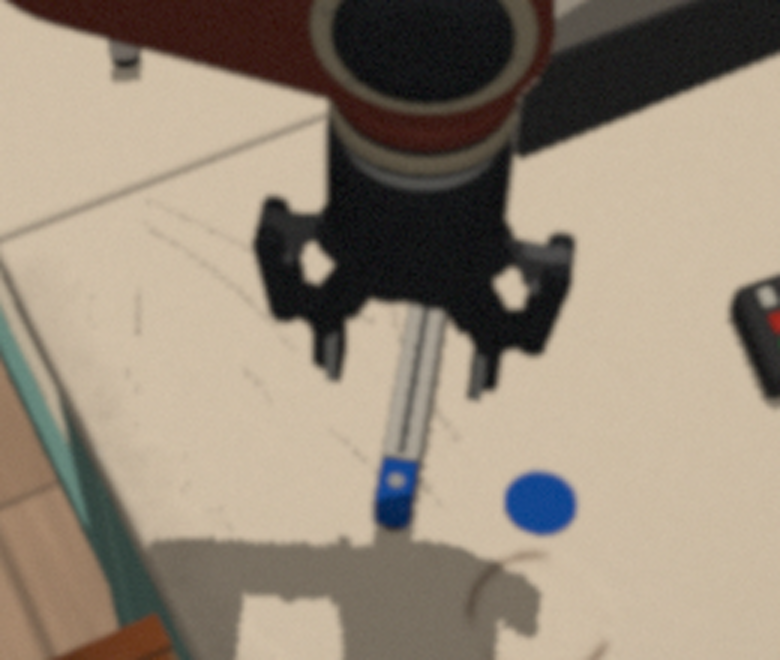

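Red point and sticker agree within 1 mm, and the blue end has stayed put (crop pixel ~395,480). Next I grip the blue end.

Request:
apply_moves --moves '[[[0, 0, 0], [0.1, -0.15, 4.5], -0.4], [[0, 0, 0], [0.1, -0.15, 8.5], -0.4], [[0, 0, 0], [0.1, -0.15, 11.2], -0.4], [[0, 0, 0], [0.1, -0.15, 12.1], -0.4], [[0, 0, 0], [0.1, -0.15, 12.1], -0.4], [[0, 0, 0], [0.1, -0.15, 12.1], 0.2], [[0, 0, 0], [0.1, -0.15, 12.1], 0.5], [[0, 0, 0], [0.1, -0.15, 12.1], 1], [[0, 0, 0], [0.1, -0.15, 12.1], 1], [[0, 0, 0], [0.1, -0.15, 12.1], 1], [[0, 0, 0], [0.1, -0.15, 12.1], 1], [[0, 0, 0], [0.1, -0.15, 12.1], 1]]'

```text
time: 10.45
tool_pos: [0.4286, -0.1934, 0.0258]
tool_rot: [0.001, 0.896, 0.444, 0.001]
contact_force: [-1.7, 0.3, 7.1]
gripper_width: 0.226
grasp_force: 59.4
```

Run:
```python
from h import *
np.set_printoptions(suppress=True,precision=4)
s=manip.state(); print(s["tool_pos"],s["tool_rot"],s["contact_force"],s["ft_torque"])
for c in ["top","scene"]:
    f=manip.grab_frame(c)
    print(c,[(l,[(round(d["score"],2),cam2w(f,d["location"]).round(4)) for d in manip.spot_point(f,l)[:1]]) for l in ["rail_red","rail_blue","red_dot_c","blue_dot_c"]])
    save(f,"g2_%s.png"%c,(180,150,440,370) if c=="scene" else (280,150,440,270),3 if c=="scene" else 5)
w,x,y,z=s["tool_rot"]; print(np.degrees(2*np.arctan2(y,x)))
for r in arc((.5238,-.0655),27.5,15,.15): print(str(r).replace("np.float64",""))
```

```text
[ 0.4286 -0.1934  0.0258] [0.0014 0.8961 0.4439 0.0008] [-1.7393  0.2548  7.1337] [0.1741 0.1928 0.0434]
top [('rail_red', [(0.62, array([ 0.5235, -0.0692,  0.0254]))]), ('rail_blue', [(0.65, array([ 0.4283, -0.191 ,  0.0222]))]), ('red_dot_c', [(0.48, array([ 0.5242, -0.0635,  0.0025]))]), ('blue_dot_c', [(0.63, array([ 0.5038, -0.219 ,  0.0012]))])]
scene [('rail_red', []), ('rail_blue', [(0.86, array([ 0.4259, -0.196 ,  0.0228]))]), ('red_dot_c', []), ('blue_dot_c', [(0.59, array([ 0.502 , -0.2214,  0.0026]))])]
52.71064368527491
end [ 0.4984 -0.2229  0.0258]
[[0, 0, (-0.006)], [0.0, 0.1, -0.15], 1]
[[0, 0, (-0.023)], [0.01, 0.37, -0.15], 1]
[[0, 0, (-0.05)], [0.03, 0.8, -0.15], 1]
[[0, 0, (-0.084)], [0.07, 1.34, -0.15], 1]
[[0, 0, (-0.124)], [0.15, 1.98, -0.15], 1]
[[0, 0, (-0.169)], [0.26, 2.68, -0.15], 1]
[[0, 0, (-0.216)], [0.41, 3.41, -0.15], 1]
[[0, 0, (-0.264)], [0.6, 4.15, -0.15], 1]
[[0, 0, (-0.311)], [0.82, 4.87, -0.15], 1]
[[0, 0, (-0.356)], [1.06, 5.54, -0.15], 1]
[[0, 0, (-0.396)], [1.3, 6.13, -0.15], 1]
[[0, 0, (-0.43)], [1.53, 6.63, -0.15], 1]
[[0, 0, (-0.457)], [1.71, 7.01, -0.15], 1]
[[0, 0, (-0.474)], [1.84, 7.26, -0.15], 1]
[[0, 0, (-0.48)], [1.88, 7.34, -0.15], 1]
```

View pics/g2_top.png

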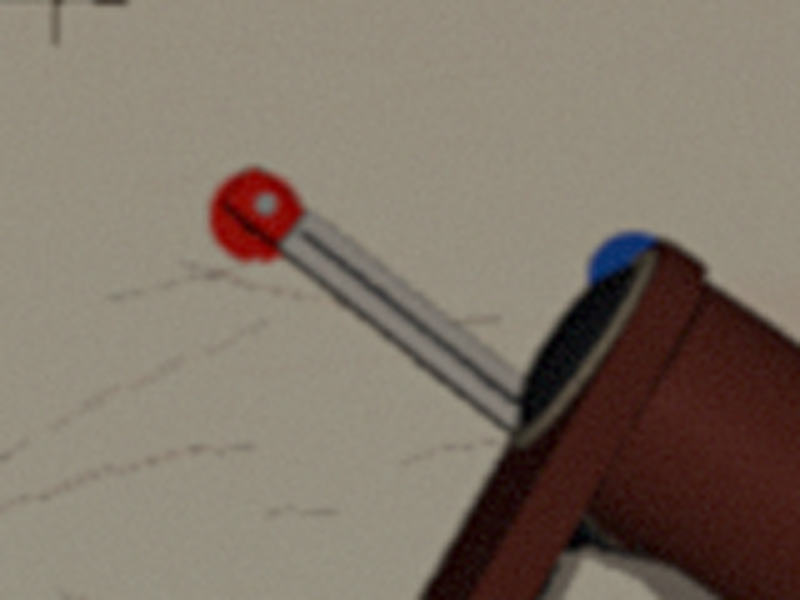

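The pin on the red cap is at crop (264,203). After correcting for its height it lies about 1 mm from the sticker centre at crop (256,215). Now I swing the blue end.

Request:
apply_moves --moves '[[[0, 0, 0], [0, 0, -0.12], 1], [[0, 0, 0], [0, 0, -0.22], 1], [[0, 0, -0.006], [0, 0.1, -0.22], 1], [[0, 0, -0.023], [0.01, 0.37, -0.22], 1], [[0, 0, -0.05], [0.03, 0.8, -0.22], 1], [[0, 0, -0.084], [0.07, 1.34, -0.22], 1], [[0, 0, -0.124], [0.15, 1.98, -0.22], 1], [[0, 0, -0.169], [0.26, 2.68, -0.22], 1], [[0, 0, -0.216], [0.41, 3.41, -0.22], 1], [[0, 0, -0.264], [0.6, 4.15, -0.22], 1], [[0, 0, -0.311], [0.82, 4.87, -0.22], 1], [[0, 0, -0.356], [1.06, 5.54, -0.22], 1], [[0, 0, -0.396], [1.3, 6.13, -0.22], 1], [[0, 0, -0.43], [1.53, 6.63, -0.22], 1], [[0, 0, -0.457], [1.71, 7.01, -0.22], 1], [[0, 0, -0.48], [1.88, 7.34, -0.22], 1], [[0, 0, -0.492], [1.97, 7.51, -0.22], 1], [[0, 0, -0.497], [2.01, 7.58, -0.22], 1], [[0, 0, -0.497], [2.01, 7.58, -0.22], 1], [[0, 0, -0.497], [2.01, 7.58, -0.22], 1]]'

```text
time: 12.95
tool_pos: [0.4997, -0.2224, 0.0259]
tool_rot: [0.0, 0.759, 0.651, 0.0]
contact_force: [0.2, 0.1, -2.7]
gripper_width: 0.222
grasp_force: 58.7
```

Run:
```python
from h import *
np.set_printoptions(suppress=True,precision=4)
s=manip.state(); print(s["tool_pos"],s["contact_force"],s["ft_torque"])
w,x,y,z=s["tool_rot"]; print(np.degrees(2*np.arctan2(y,x)))
f=manip.grab_frame("scene"); save(f,"sw2_scene.png",(180,150,440,370),3)
f=manip.grab_frame("top")
print([(l,[(round(d["score"],2),cam2w(f,d["location"]).round(4)) for d in manip.spot_point(f,l)[:1]]) for l in ["rail_red","rail_blue","red_dot_c","blue_dot_c"]])
save(f,"sw2_top.png",(280,150,440,270),5)
```

```text
[ 0.4997 -0.2224  0.0259] [ 0.1526  0.1292 -2.6674] [-0.0761 -0.0135 -0.0578]
81.16681812714023
[('rail_red', [(0.64, array([ 0.5208, -0.0642,  0.0232]))]), ('rail_blue', []), ('red_dot_c', [(0.48, array([ 0.524 , -0.0637,  0.0021]))]), ('blue_dot_c', [])]
```

View pics/sw2_top.png

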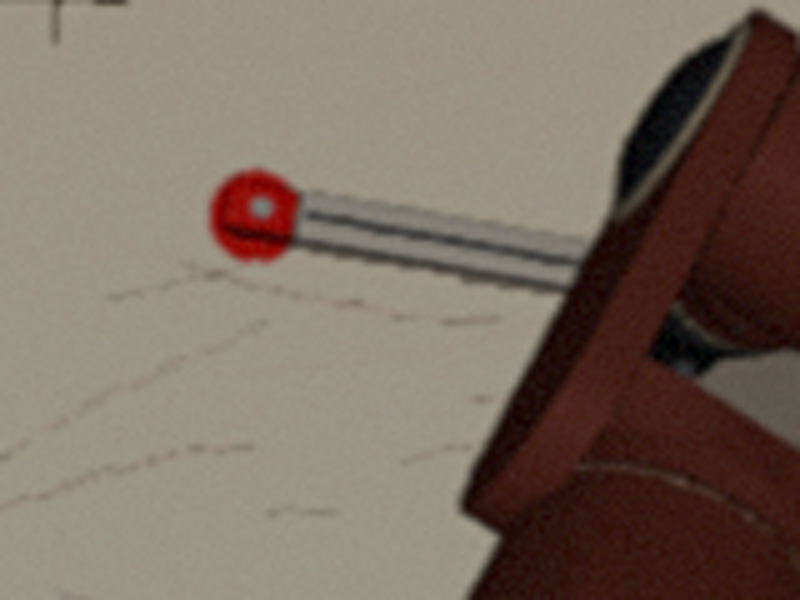

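Request:
apply_moves --moves '[[[0, 0, 0], [0, 0.05, 0.1], 1], [[0, 0, 0], [0, 0.05, 0.1], 1], [[0, 0, 0], [0, 0.05, 0.1], 0.4], [[0, 0, 0], [0, 0.05, 0.1], 0], [[0, 0, 0], [0, 0.05, 0.1], -0.4], [[0, 0, 0], [0, 0.05, 0.1], -0.4], [[0, 0, 0], [0, 0.05, 0.1], -0.4], [[0, 0, 0], [0, 0.05, -2], -0.4], [[0, 0, 0], [0, 0.05, -5], -0.4], [[0, 0, 0], [0, 0.05, -10], -0.4], [[0, 0, 0], [0, 0, -15], -0.4], [[0, 0, 0], [5, -1, -16], -0.4], [[0, 0, 0], [10, -2, -16], -0.4], [[0, 0, 0], [15, -3, -16], -0.4], [[0, 0, 0], [20, -5, -16], -0.4], [[0, 0, 0], [25, -7, -16], -0.4], [[0, 0, 0], [30, -9, -16], -0.4], [[0, 0, 0], [34, -10, -16], -0.4], [[0, 0, 0], [37, -10, -16], -0.4], [[0, 0, 0], [37, -10, -16], -0.4]]'

```text
time: 15.25
tool_pos: [0.4571, 0.162, 0.1862]
tool_rot: [-0.0, 0.758, 0.653, 0.001]
contact_force: [-0.4, -1.0, 0.1]
gripper_width: 0.701
grasp_force: 0.0
```

Run:
```python
from h import *
np.set_printoptions(suppress=True,precision=4)
s=manip.state(); print(s["tool_pos"],s["contact_force"])
for c in ["top","scene"]:
    f=manip.grab_frame(c); print(c,rail(f))
    print([(l,[(round(d["score"],2),cam2w(f,d["location"]).round(4)) for d in manip.spot_point(f,l)[:1]]) for l in ["rail_red","rail_blue","red_dot_c","blue_dot_c","wood_rail_c"]])
    save(f,"end_%s.png"%c,(180,150,440,370) if c=="scene" else (280,150,440,270),3 if c=="scene" else 5)
    # expected pixel of ideal pins (z=.036) over sticker centres
    for p in [(.5241,-.0659,.036),(.5015,-.2224,.036)]:
        q=R.from_rotvec(np.ravel(f["rvec"])).apply(p)+np.ravel(f["tvec"]); a=q[:2]/q[2]; a=a*(1+f["k1"]*(a@a)); K=f["K"]
        u=np.array([K[0][0]*a[0]+K[0][2],K[1][1]*a[1]+K[1][2]]); print("crop px",(u-([180,150] if c=="scene" else [280,150]))*(3 if c=="scene" else 5))
```

```text
[0.4571 0.162  0.1862] [-0.4296 -1.0275  0.0772]
top (0.72, array([ 0.5113, -0.1425]), np.float64(81.28), np.float64(0.1838), array([ 0.4992, -0.2216]), array([ 0.5234, -0.0634]))
[('rail_red', [(0.95, array([ 0.5214, -0.0649,  0.0244]))]), ('rail_blue', [(0.66, array([ 0.4991, -0.2235,  0.0204]))]), ('red_dot_c', [(0.49, array([ 0.5235, -0.062 ,  0.0017]))]), ('blue_dot_c', [(0.5, array([ 0.5014, -0.2209, -0.0006]))]), ('wood_rail_c', [])]
crop px [262.3534 205.5637]
crop px [648.9447 270.0614]
scene (0.59, array([ 0.5064, -0.1488]), np.float64(80.63), np.float64(0.194), array([ 0.4933, -0.2277]), array([ 0.5194, -0.0698]))
[('rail_red', [(0.94, array([ 0.5194, -0.0634,  0.021 ]))]), ('rail_blue', [(0.71, array([ 0.4995, -0.2242,  0.0221]))]), ('red_dot_c', [(0.64, array([ 0.5246, -0.0667,  0.0024]))]), ('blue_dot_c', [(0.77, array([ 0.498 , -0.2233,  0.0052]))]), ('wood_rail_c', [(0.66, array([0.4691, 0.2716, 0.0242]))])]
crop px [435.8225 246.2959]
crop px [547.3794 467.0775]
```

View pics/end_top.png

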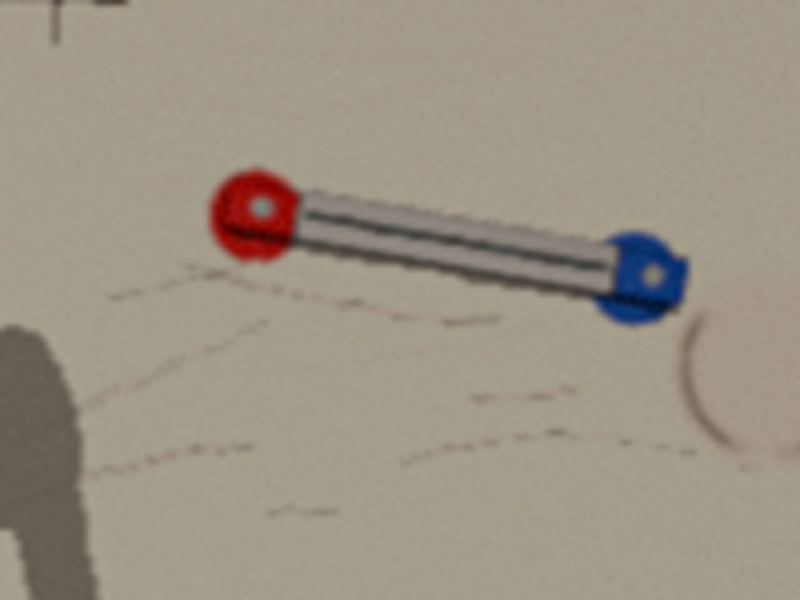

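View pics/end_scene.png

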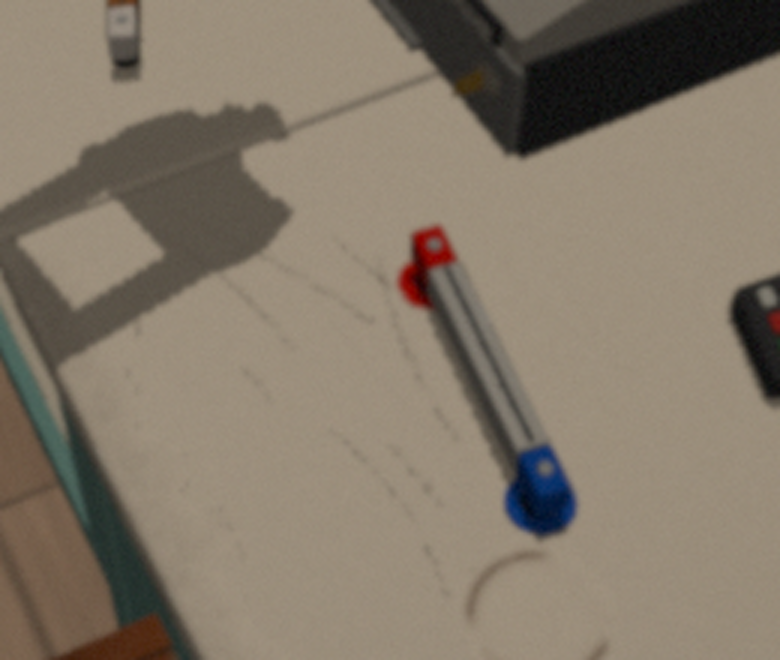

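Both caps stand on their stickers. In the top crop the red pin is at (261,206) against an ideal (262,206), and the blue pin is at (653,274) against (649,270), about 2 mm off. The wooden rail has not moved, so I hand in.

```bash
python3 -c "
from plant import manip; print(manip.job_done())"
```

```text
the job is handed in; nothing more can be done
None
```

The job is handed in: I swung the red end first, then the blue, and the rail now stands released on both stickers, red foot within about 1 mm of centre and blue within about 2 mm; the wooden rail was not touched.

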